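Sort the turner's mixed handful of parts back to their places

TASK

Sort the five loose parts on the dark work mat: lay the pale maple handle blank in the blue tray and the dark walnut one in the green tray, and thread both rings onto the post, the wide brass ring at the bottom and the narrow copper ring on top of it. Stand the glue bottle upright, wholly on the round cork mat, without ever toppling it. Leave the little amber glass jar standing where it is; the two drill bits can stay.

Things in the scene. Friction and masses are not known exactly. Their poses are not given: they have to be found in the camera images.
- maple_c (a point): Pale maple turned wooden handle blank lying on the bench, 90 mm long, with a square middle block 24 x 24 mm and 36 mm long and round beaded ends at most 22 mm thick. The point is its centre, 12 mm above its underside; its y axis runs along its length, z is up. Loose; taken across the square middle block.
- walnut_c (a point): Dark brown walnut turned wooden handle blank lying on the bench, 90 mm long, with a square middle block 24 x 24 mm and 36 mm long and round beaded ends at most 22 mm thick. The point is its centre, 12 mm above its underside; its y axis runs along its length, z is up. Loose; taken across the square middle block.
- wide_ring_c (a point): Wide yellow brass ring, 56 mm outside, 30 mm hole, 20 mm high; its origin is this point, at the centre of the hole half-way up (10 mm above its underside), z along the hole, upwards. Loose, lies flat on the bench.
- narrow_ring_c (a point): Narrow reddish copper ring, 42 mm outside, 30 mm hole, 20 mm high; its origin is this point, at the centre of the hole half-way up (10 mm above its underside), z along the hole, upwards. Loose, lies flat on the bench.
- glue_c (a point): Small white glue bottle with blue band and red nozzle, standing upright: body 38 mm in diameter up to 56 mm, then a shoulder and nozzle to 88 mm. The point is on its axis, 44 mm above its underside; z up. Loose.
- blue_tray: Blue open tray, 100 mm (its x) by 140 mm (its y) outside, 20 mm high, walls and floor 4 mm thick. Origin at the centre of its underside, z up. Fixed to the bench; stands turned by up to 0.25 rad.
- green_tray: Green open tray, 100 mm (its x) by 140 mm (its y) outside, 20 mm high, walls and floor 4 mm thick. Origin at the centre of its underside, z up. Fixed to the bench; stands turned by up to 0.25 rad.
- post: Ring post: a dark round wooden foot, 80 mm in diameter and 10 mm thick, with an upright pale wooden rod 14 mm in diameter in its middle, round-topped, reaching 67 mm above the bench. Origin at the centre of the foot's underside, z up. Fixed.
- mat: Round cork mat, 90 mm in diameter, 6 mm thick. Origin at the centre of its underside, z up. Fixed.
- jar_c (a point): Bystander: small amber glass jar with a black lid, 44 mm in diameter, 55 mm high, standing loose between the targets. The point is its centre, half-way up; z up.

How it is judged:
At the end, for the whole second after the job is handed in: Maple blank flat on the blue tray's floor, walnut on the green tray's (6 mm in height); brass ring flat on the post's foot, copper ring flat on it, both round the rod (centres within 12 mm of its axis); bottle upright (0.1 rad) on the cork mat, within 27 mm of its centre; all at rest (x of maple_c in the frame of blue_tray between -0.04 and 0.04 m and y of maple_c in the frame of blue_tray between -0.056 and 0.056 m and z of maple_c in the frame of blue_tray between 0.01 and 0.022 m and angle between maple_c's own y axis and vertical between 1.4 and 1.75 rad and x of walnut_c in the frame of green_tray between -0.04 and 0.04 m and y of walnut_c in the frame of green_tray between -0.056 and 0.056 m and z of walnut_c in the frame of green_tray between 0.01 and 0.022 m and angle between walnut_c's own y axis and vertical between 1.4 and 1.75 rad and horizontal distance between each of wide_ring_c, narrow_ring_c and post below 0.012 m and angle between each of wide_ring_c, narrow_ring_c's own z axis and vertical below 0.12 rad and z of wide_ring_c in the frame of post between 0.015 and 0.025 m and z of narrow_ring_c in the frame of post between 0.034 and 0.046 m and horizontal distance between glue_c and mat below 0.027 m and angle between glue_c's own z axis and vertical below 0.1 rad and z of glue_c in the frame of mat between 0.045 and 0.055 m and linear speed of each of maple, walnut, wide_ring, narrow_ring, glue below 0.02 m/s); the robot touches nothing.
It fails at once if the glass jar is knocked over or shifted by more than 30 mm (distance of jar_c from where it was at the start of the episode above 0.03 m or angle between jar_c's own z axis and vertical above 0.5 rad).
It fails at once if the glue bottle is toppled (more than 0.8 rad from upright) (angle between glue_c's own z axis and vertical above 0.8 rad).
It also fails if it takes over 136 s, if anything falls off the work surface, if the arm or the gripper's body presses on something with over 40 N, if the wrist force passes 120 N, or if a joint passes its speed limit or range.

ROBOT

A 6-joint arm with a two-finger parallel gripper is mounted at the origin on the work surface. World frame = base frame: x ahead of the robot, y to its left, z up, the work surface at z = 0. Lengths are in m, angles in rad, forces in N, time in s.
With the tool pointing down it reaches from about 0.35 to 0.775 m from the base axis. Payload 5.5 kg.
Tool frame: the origin (TCP) lies at the very end of the fingers, on their centre line; the grasp point (between the pads) lies 19 mm behind it (robot.hold_point_z is the distance from the TCP to the grasp point, in m); z points along the fingers, y is the line along which they close (so a half turn about z gives the same grasp; the last joint's range is limited). The gripper opens to 85 mm and grips with 20 to 120 N. Pads are 22 mm wide; open, the fingers measure 114 mm over their backs; the gripper's body (76 mm by 85 mm) begins 54 mm behind the grasp point. The pads swing forward as they close: fully open they stand 13 mm farther back than shut.
Start: joints at [1.054, 0.313, 0.046, 1.304, 0, 1.431], TCP at [0.212, 0.535, 0.231] pointing down, gripper open.
Joint ranges: [-2.76, 2.76], [-0.86, 1.69], [-1.03, 1.26], [-2.2, 2.34], [-1.47, 1.5], [-3.14, 3.14]. Speed limits (rad/s): [2.57, 2.57, 3.14, 3.14, 3.14, 3.14].

INTERFACE

Orientations are given as a rotation vector (axis times angle).
In Python, from workcell import robot, readout, cams, hand_in gives the robot as it stands. Calls block until the motion is done:
- robot.move_to(position, orientation): joint-space move of the TCP to a pose.
- robot.move_straight(position, frame=None, rate=0.15, stop_force=None): straight line of the TCP; frame=None keeps the orientation; rate is the mean speed in m/s. With stop_force (N) it stops when the force on the tool has changed by that much, and returns True; else False.
- robot.move_joints(angles): joint-space move.
- robot.grip(opening, strength=None): finger opening in m; strength is the grip in N (None keeps the last); returns when the fingers have stopped.
- robot.wait(seconds).
- robot.ik(position, orientation): joint angles nearest the present ones, or None.
- readout.read_state(): the state.
- cams.camera(name): name is "scene" or "side" or "wrist"; returns (picture, depth): 480x640x3 uint8, blue, green, red; 480x640 float32, m along the optical axis (not along the pixel's ray), 0 where there is no reading.
- cams.camera_model(name): a dict with "fx", "fy", "cx", "cy" (pixels), "R" (3x3) and "t" (3): a world point X has camera coordinates R X + t. Camera axes: x right, y down, z forward; pixel columns grow to the right and rows downward; lengths in m; the calibration is good to about 2 mm. A picture is of the moment at which its call begins: read the wrist's pose just before it. camera_model takes no time and is no camera call; for the wrist camera it gives the pose at the moment of the call.
A pose or a line that the arm cannot do raises robot.IKError and nothing moves.
- hand_in(): hands the job in; it is judged then, once.
The state is a dict: "time_s": time; "joints": joint angles; "qd": joint speeds; "effort": joint torques, N m; "position": TCP position; "ee_rot": TCP orientation; "ft_force": force on the tool from outside, world axes, zero at the start; "wrist_torque": the same for the moment, N m; "grip_width": finger opening in m; "grasp_force": force on a finger pad.
Only numpy, scipy, OpenCV 4.12 (cv2) and the standard library are available. Lean on these libraries where they do the work, as an engineer would, in place of code of your own. Each camera call takes 0.05 s, during which the arm holds its last target. There are 200 camera calls.

## Working session

There is one attempt and no reset: what is moved stays moved. The work goes in short steps, each a Python script; the robot and the scene stay as the last script left them, time stands still between calls to the robot, and variables do not carry over. Pictures are saved under pics/ and viewed, at most 14 in all, crops included, and the job is handed in when it is done.

```bash
ls; mkdir -p pics
python3 - <<'E'
from workcell import robot, readout, cams
import cv2, numpy as np
ims=[]
for n in ["scene","side"]:
    p,d=cams.camera(n); m=cams.camera_model(n)
    np.savez(f"{n}.npz",p=p,d=d,**m)
    cv2.imwrite(f"pics/{n}.png",p); print(n,m["R"].round(3).tolist(),m["t"].round(3),m["fx"],(d>0).mean())
s=readout.read_state(); print(s["time_s"],s["ee_rot"],s["position"],robot.hold_point_z)
E
```

```text
pics
scene [[0.069, 0.997, 0.021], [0.645, -0.029, -0.764], [-0.761, 0.066, -0.645]] [-0.045 -0.265  1.295] 482.1597399175864 0.996181640625
side [[-0.992, -0.125, 0.007], [-0.094, 0.711, -0.697], [0.082, -0.692, -0.717]] [0.529 0.107 0.974] 469.49229164515555 0.996005859375
0.1 [-5.88334187e-01 -3.08547415e+00  2.50598450e-03] [0.21136603 0.5342381  0.23048733] 0.0187
```

View pics/scene.png

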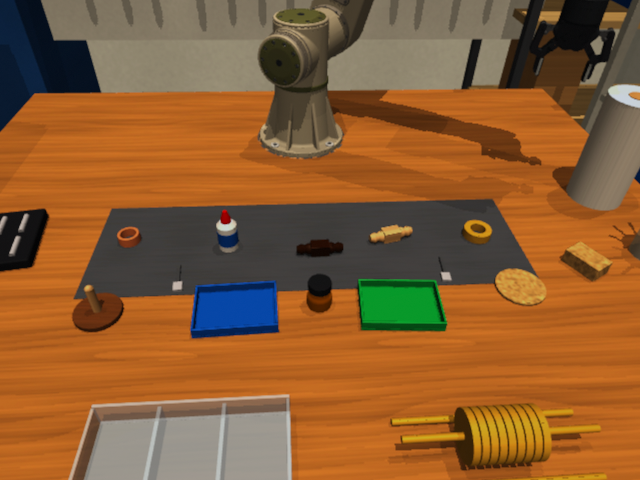

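View pics/side.png

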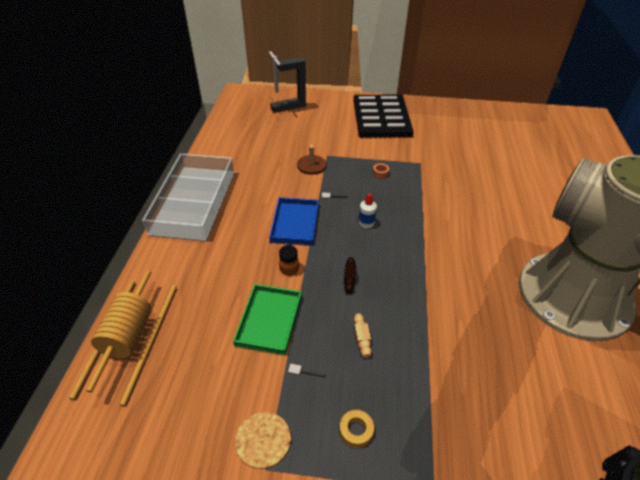

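The scene view shows the copper ring at (128,237), bottle (228,232), walnut (320,247), maple (391,234) and brass ring (477,231). The post is at (98,308), blue tray (236,308), jar (319,293), green tray (401,304) and mat (521,286). The side view shows the same layout, and nothing is occluded.

```bash
cat > vis.py <<'E'
import numpy as np, cv2
def cloud(p,d,m):
    v,u=np.mgrid[0:480,0:640]; k=d>0
    c=np.stack([(u-m["cx"])/m["fx"]*d,(v-m["cy"])/m["fy"]*d,d],-1)
    return (c-m["t"])@m["R"], cv2.cvtColor(p,cv2.COLOR_BGR2HSV), k
def fitcircle(P):   # least squares circle
    A=np.c_[2*P,np.ones(len(P))]; s=np.linalg.lstsq(A,(P**2).sum(1),rcond=None)[0]
    return s[:2],np.sqrt(s[2]+s[:2]@s[:2])
def fitR(P,R):
    from scipy.optimize import least_squares
    return least_squares(lambda c:np.hypot(*(P-c).T)-R,P.mean(0),loss="soft_l1",f_scale=.002).x
def enc(P):
    c,r=cv2.minEnclosingCircle((P*1000).astype(np.float32)); return np.array(c)/1000,r/1000
def rect(P):
    (c,s,a)=cv2.minAreaRect((P*1000).astype(np.float32))
    b=cv2.boxPoints((c,s,a)); e=[b[1]-b[0],b[2]-b[1]]; l=max(e,key=np.linalg.norm)
    return np.array(c)/1000,np.array(s).round(1),np.arctan2(l[1],l[0])%np.pi
E
python3 - <<'E'
from vis import *
seeds=dict(copper=(128,230),bottle=(228,240),walnut=(320,247),maple=(391,234),brass=(466,230),post=(98,315),blue=(236,308),jar=(319,298),green=(401,304),mat=(521,286))
rad=dict(copper=.05,bottle=.05,walnut=.06,maple=.06,brass=.06,post=.06,blue=.1,jar=.04,green=.1,mat=.06)
C={}
for n in ["scene","side"]:
    z=np.load(n+".npz"); C[n]=cloud(z["p"],z["d"],z)
tab={n:np.median(C[n][0][C[n][2]&(abs(C[n][0][...,2])<.015)&(abs(C[n][0][...,0]-.5)<.2)][:,2]) for n in C}
print("table z",tab)
for k,(u,v) in seeds.items():
    X0=C["scene"][0][v,u]; print(k,X0.round(3))
    for n,(X,H,ok) in C.items():
        near=ok&(np.hypot(X[...,0]-X0[0],X[...,1]-X0[1])<rad[k])
        z=X[...,2]-tab[n]; h=H[...,0]; s=H[...,1]
        def q(lo,hi,extra=True): return X[near&(z>lo)&(z<hi)&extra][:,:2]
        if k in("copper","brass"): P=q(.017,.03); print("  ",n,len(P),*enc(P),*fitcircle(P))
        elif k in("walnut","maple"): P=q(.006,.04); print("  ",n,len(P),*rect(P)); P=q(.018,.04); print("     hi",len(P),P.mean(0),*rect(P), z[near].max())
        elif k in("bottle","jar"): R=.019 if k=="bottle" else .022; P=q(.01,.045); print("  ",n,len(P),fitR(P,R)); P=q(.07,.1) if k=="bottle" else q(.051,.06); print("     top",len(P),P.mean(0),enc(P))
        elif k=="post": P=q(.006,.014); print("  foot",n,len(P),*enc(P)); P=q(.02,.08); print("     rod",len(P),P.mean(0),fitR(P,.007),z[near].max())
        elif k=="mat": P=q(.0035,.012); print("  ",n,len(P),*enc(P),P.mean(0))
        else:
            c=(h>100)&(h<130)&(s>120) if k=="blue" else (h>45)&(h<80)&(s>120)
            P=q(.016,.03,c); print("  ",n,len(P),*rect(P))
E
```

```text
table z {'scene': np.float64(0.0002764948136842577), 'side': np.float64(0.0011764649833160463)}
copper [ 0.401 -0.36   0.016]
   scene 133 [ 0.41422559 -0.35738925] 0.021957807540893555 [ 0.41412096 -0.35777582] 0.017952841797494814
   side 58 [ 0.41361194 -0.35491202] 0.02235062599182129 [ 0.41416029 -0.35445107] 0.018209443447657677
bottle [ 0.458 -0.158  0.031]
   scene 281 [ 0.43878466 -0.16214791]
     top 86 [ 0.4432549  -0.16139982] (array([ 0.44242593, -0.16166974]), 0.008981700897216796)
   side 177 [ 0.4404967  -0.16051991]
     top 56 [ 0.44032845 -0.15625625] (array([ 0.44012238, -0.15737251]), 0.008771115303039551)
walnut [0.476 0.016 0.022]
   scene 542 [0.46639847 0.01496507] [89.3 27.1] 1.5386208
     hi 310 [0.46756674 0.01532527] [0.46640005 0.0150151 ] [89.2 27.1] 1.5386211 0.026816298675026645
   side 355 [0.4668403  0.01715317] [23.5 92.4] 1.6398852
     hi 254 [0.46651751 0.02064396] [0.46709589 0.01728899] [23.  89.4] 1.6430569 0.02645687253748866
maple [0.441 0.16  0.02 ]
   scene 488 [0.43121979 0.15968555] [27.4 89.8] 1.8832124
     hi 286 [0.43244307 0.1594
[... 852 characters left out ...]
103.2 139.6] 1.6114584
   side 218 [ 0.60787408 -0.13470987] [ 98.1 141.8] 1.6066705
jar [0.613 0.004 0.031]
   scene 369 [0.59500092 0.00490529]
     top 336 [0.59903538 0.00447936] (array([0.597664  , 0.00410578]), 0.021219535827636717)
   side 234 [0.59898991 0.00394656]
     top 219 [0.59803511 0.00761438] (array([0.59952045, 0.00721512]), 0.02116147232055664)
green [0.61  0.148 0.004]
   scene 646 [0.61336108 0.14330228] [140.3 102.6] 1.5074519
   side 434 [0.61370923 0.14593138] [141.5  99.3] 1.5044764
mat [0.579 0.375 0.005]
   scene 1333 [0.57716217 0.37361862] 0.04624100112915039 [0.57908294 0.37243931]
   side 2187 [0.57261237 0.37940021] 0.05157600021362305 [0.57767527 0.37686518]
```

```bash
cat > act.py <<'E'
import numpy as np
from scipy.spatial.transform import Rotation as Ro
from workcell import robot, readout, cams, hand_in
L=dict(copper=(.414,-.356),bottle=(.440,-.1607),walnut=(.4668,.0162),maple=(.4312,.1612),brass=(.4291,.3402),
       post=(.6005,-.3665),blue=(.608,-.1363),green=(.6136,.1446),mat=(.5775,.375))
ZT=.20
def ori(xy,a):
    best=None
    for b in (a,a+np.pi):
        c,s=np.cos(b),np.sin(b)
        r=Ro.from_matrix(np.array([[-s,c,0],[c,s,0],[0,0,-1]])).as_rotvec() if False else Ro.from_matrix(np.column_stack([(-s,c,0),(c,s,0),(0,0,-1)])).as_rotvec()
        q=robot.ik([*xy,ZT],r)
        if q is not None and (best is None or abs(q[5])<best[0]): best=(abs(q[5]),r)
    return best[1]
def st(tag):
    s=readout.read_state(); print(tag,"t%.1f"%s["time_s"],np.round(s["position"],4),"w%.4f"%s["grip_width"],"g%.1f"%s["grasp_force"],"F",np.round(s["ft_force"],1)); return s
def pick(name,a,opening,force=40,z=None):
    xy=L[name]; robot.grip(opening); robot.move_to([*xy,ZT],ori(xy,a))
    if z is None:
        robot.move_straight([*xy,.03],rate=.2)
        hit=robot.move_straight([*xy,-.012],rate=.03,stop_force=4); s=st(f"down hit={hit}")
        z=s["position"][2]+.004
    robot.move_straight([*xy,z],rate=.2)
    robot.grip(0,force); s=st("gripped"); 
    robot.move_straight([*xy,ZT],rate=.2); st("lifted"); return s["position"][2]
def place(name,a,z,opening,zt=ZT):
    "z: TCP height at which the part should touch"
    xy=L[name]; robot.move_to([*xy,zt],ori(xy,a))
    robot.move_straight([*xy,z+.012],rate=.2)
    hit=robot.move_straight([*xy,z-.004],rate=.03,stop_force=4); st(f"place z={z:.4f} hit={hit}")
    robot.grip(opening); robot.move_straight([*xy,ZT],rate=.2); st("away")
E
sed -i 's/Ro.from_matrix(np.array.*if False else //' act.py
python3 - <<'E'
from act import *
z=pick("maple",.285,.044); 
open("z.txt","w").write(str(z))
import cv2; cv2.imwrite("pics/w1.png",cams.camera("wrist")[0])
E
```

```text
down hit=True t4.2 [ 0.431   0.1612 -0.002 ] w0.0441 g3.6 F [-0.6 -1.4  7.6]
gripped t4.7 [0.4312 0.1612 0.002 ] w0.0230 g38.9 F [-0.2  1.1  1.8]
lifted t5.9 [0.4304 0.1611 0.1989] w0.0232 g38.7 F [-0.5 -0.3 -0.1]
```

View pics/w1.png

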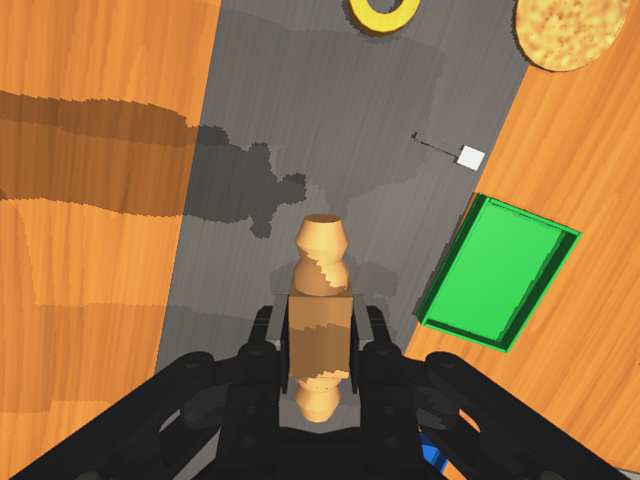

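The maple blank is held squarely by its middle block at (320,335). Next I place it and fetch the walnut one.

Run:
```python
from act import *
z=float(open("z.txt").read())
place("blue",.038,z+.004,.046)
z=pick("walnut",.02,.044); place("green",-.065,z+.004,.046)
```

```text
place z=0.0060 hit=True t8.7 [ 0.6087 -0.1364  0.0057] w0.0233 g39.1 F [1.4 0.4 3. ]
away t10.2 [ 0.6074 -0.1361  0.1988] w0.0461 g0.0 F [ 0.2 -0.4 -0.3]
down hit=True t13.3 [ 0.4666  0.0162 -0.002 ] w0.0441 g3.6 F [-1.8  0.5  6.4]
gripped t13.8 [0.4668 0.0162 0.0019] w0.0237 g39.7 F [ 0.3 -0.6  0.4]
lifted t15.0 [0.466  0.0163 0.1989] w0.0231 g39.6 F [-0.1 -0.2 -1. ]
place z=0.0059 hit=True t18.9 [0.6141 0.1447 0.0057] w0.0235 g40.3 F [0.3 0.1 3. ]
away t20.4 [0.6129 0.1445 0.1987] w0.0460 g0.0 F [-0.5 -0.2  0.3]
```

Run:
```python
from act import *
import cv2
z=pick("brass",.67+1.571,.070); place("post",-.548+1.571,z+.010,.070)
z=pick("copper",-.71+1.571,.056)
open("z.txt","w").write(str(z))
cv2.imwrite("pics/s2.png",cams.camera("scene")[0]);
```

```text
down hit=True t24.0 [ 0.4289  0.3401 -0.0077] w0.0699 g2.5 F [-1.4 -0.9  5.3]
gripped t24.5 [ 0.4289  0.3404 -0.0033] w0.0557 g41.7 F [-1.8 -0.7  4.4]
lifted t25.7 [0.4283 0.3397 0.1985] w0.0552 g42.9 F [ 1.1 -0.9 -3.8]
place z=0.0067 hit=True t29.8 [ 0.6009 -0.3669  0.0068] w0.0553 g43.5 F [-0.2 -0.1  5. ]
away t31.2 [ 0.6    -0.3661  0.1986] w0.0699 g0.0 F [ 0.4 -0.1 -0.7]
down hit=True t34.3 [ 0.4138 -0.3558 -0.0041] w0.0559 g2.6 F [-0.1  1.1  4.8]
gripped t34.8 [ 4.14e-01 -3.56e-01  1.00e-04] w0.0406 g40.3 F [-0.6  0.4  4.4]
lifted t36.0 [ 0.4135 -0.3554  0.1987] w0.0403 g40.5 F [ 0.1 -0.5 -0.9]
```

View pics/s2.png

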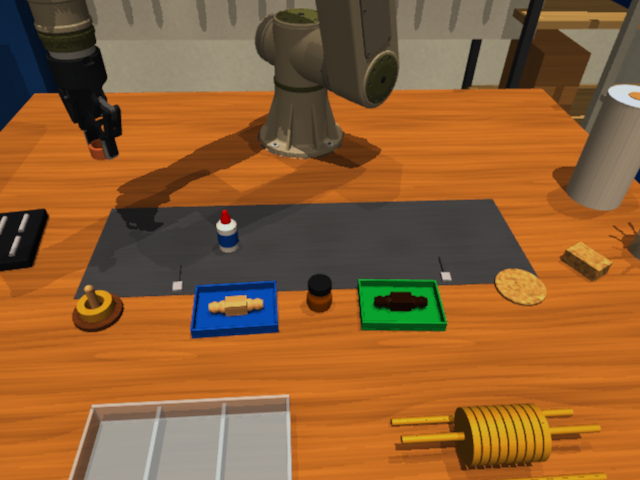

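Both blanks lie in their trays at (236,306) and (401,302). The brass ring is round the rod at (96,305), and the copper ring is in the gripper.

Run:
```python
from act import *
import cv2
z=float(open("z.txt").read())
place("post",-.548+1.571,z+.030,.058)
z=pick("bottle",-.35+1.571,.065,force=30,z=.024); place("mat",.576+1.571,z+.006,.065)
robot.move_joints([0.3,*readout.read_state()["joints"][1:]])
robot.wait(.5)
from vis import *
ims=[]
for n in ["scene","side"]:
    p,d=cams.camera(n); m=cams.camera_model(n); X,H,ok=cloud(p,d,m); ims.append(p)
    for c,R,lo,hi in [("mat",.019,.016,.05),("post",.021,.034,.046),("post",.028,.014,.026)]:
        P=X[ok&(np.hypot(*(X[...,:2]-L[c]).transpose(2,0,1))<.04)&(X[...,2]>lo)&(X[...,2]<hi)]
        print(n,c,len(P),fitR(P[:,:2],R).round(4),L[c])
    P=X[ok&(np.hypot(*(X[...,:2]-L["mat"]).transpose(2,0,1))<.04)&(X[...,2]>.075)]; print("nozzle",P.mean(0).round(4),P[:,2].max())
    P=X[ok&(np.hypot(*(X[...,:2]-L["post"]).transpose(2,0,1))<.03)&(np.hypot(*(X[...,:2]-L["post"]).transpose(2,0,1))>.014)]; print("ring top",np.percentile(P[:,2],[50,90,99]))
cv2.imwrite("pics/end.png",np.hstack([cv2.resize(i[200:440] if k==0 else i[100:480],(400,300)) for k,i in enumerate(ims)]))
st("end")
```

```text
place z=0.0301 hit=True t38.2 [ 0.601  -0.3668  0.0301] w0.0409 g40.9 F [-0.  0.  5.]
away t39.5 [ 0.6    -0.3661  0.1986] w0.0578 g0.0 F [-0.3 -1.4 -0.3]
gripped t42.2 [ 0.4409 -0.1613  0.0252] w0.0368 g30.1 F [-0.9  0.6  6.1]
lifted t43.2 [ 0.4393 -0.1603  0.1989] w0.0367 g30.1 F [-0.5 -0.2 -1.7]
place z=0.0312 hit=True t46.6 [0.5779 0.3753 0.0311] w0.0371 g30.6 F [ 0.6 -0.6  4.1]
away t48.0 [0.5769 0.3747 0.1987] w0.0651 g0.0 F [ 0.1 -0.1 -0.4]
scene mat 336 [0.5754 0.3735] (0.5775, 0.375)
scene post 225 [ 0.6002 -0.368 ] (0.6005, -0.3665)
scene post 186 [ 0.6   -0.368] (0.6005, -0.3665)
nozzle [0.5793 0.3711 0.0843] 0.09620707666512397
ring top [0.02973219 0.04875162 0.05097273]
side mat 208 [0.5772 0.3747] (0.5775, 0.375)
side post 70 [ 0.6017 -0.3655] (0.6005, -0.3665)
side post 84 [ 0.6015 -0.3668] (0.6005, -0.3665)
nozzle [0.5758 0.3778 0.0884] 0.30297717445199124
ring top [0.03129304 0.04951153 0.05243862]
end t49.1 [0.629  0.2787 0.1988] w0.0649 g0.0 F [ 0.6  0.  -0.8]
```

View pics/end.png

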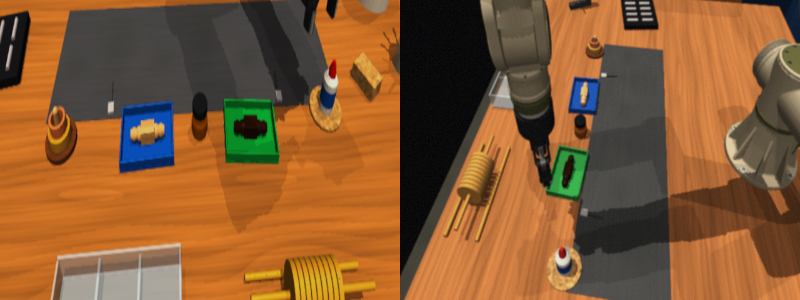

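The picture shows everything in place: both rings stacked on the post at (60,135), the blanks in their trays at (148,132) and (250,128), the bottle upright on the mat at (328,98), and the jar still standing at (200,115).

```bash
python3 -c "
from workcell import hand_in; print(hand_in())"
```

```text
the job is handed in; nothing more can be done
None
```

The job is handed in at about 49 s of the 136 s allowed: the last camera check showed both blanks in their trays, both rings stacked on the post, the bottle upright on the cork mat, and the jar still standing; the hand-in returned no verdict.

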